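Shut and lock the cover of a jump-start pack

TASK

Push the half-open cover of the jump-start pack fully shut with the fingertips, then set a fingertip in the slot of its big round quarter-turn fastener and turn it clockwise (seen from above) until it comes to its stop with the slot parallel to the cover's hinge, so that the cover is locked. Only push and turn: do not lift the cover and do not turn the fastener before the cover is shut. Leave the bottle, jar, oiler and screwdriver where they stand, and finish with the hand clear of everything.

Things in the scene. Friction and masses are not known exactly. Their poses are not given: they have to be found in the camera images.
- housing: Grey steel tub of a portable jump-start pack, fixed to the counter, 230 (x) x 260 (y) x 100 mm (z); a rubber carrying handle stands out 34 mm from each y side at 70 mm height. Origin: centre of its underside, on the counter. Its +x side carries the cover's hinge (away from the robot at yaw 0); its -x side is the front.
- cover (a joint): Flat grey cover, 230 x 260 mm, 10 mm thick, hinged along housing y at local x = +115, z = 100 mm (its underside's rear edge). Value = opening angle, rad: 0 = fully shut on the rim, top face at 110 mm; grows as the front edge rises; starts 0.42 to 0.6. A friction hinge (about 1.2 N m, no spring) keeps it where it is left; about 5 N down, 130 mm from the hinge, shuts it.
- cover_press (a point): A bare spot on the cover's top face, beside the fastener, good for pushing: 130 mm from the hinge line and 85 mm to the housing's +y side of the middle (there is an equal spot on the -y side). Moves with the cover.
- fastener (a joint): Turn of the slotted aluminium dial in the cover, rad. 0 = unlocked, slot along housing x (square to the hinge); grows clockwise seen from above; pi/2 = firm stop, locked, slot along housing y (parallel to the hinge), a steel tongue below then lying under a keeper in the tub. Starts 0 to 0.4. Turning takes about 0.15 N m; it stays where it is left.
- slot_floor (a point): Centre of the slot's dark floor, on the dial's axis; with the cover shut at local x = -53, y = 0, z = 112 mm of the housing. Its x axis runs along the slot: 30 mm wide, 16 mm deep, across the whole dial (92 mm diameter), ending at the black collar around it (radius 48 mm inside, 56 outside, top 17 mm above the cover's top face, 1 mm below the dial's).
- oil_bottle: Loose white plastic oil bottle with a cap, 68 mm diameter, 150 mm tall, standing beside the pack. Origin: centre of its underside. To be left alone.
- jar: Loose pale jar with a lid, 68 mm diameter, 85 mm tall, standing beside the pack. Origin: centre of its underside. To be left alone.
- cup_oiler: Loose metal oiler with a narrow neck, 72 mm diameter, 100 mm tall, standing beside the pack. Origin: centre of its underside. To be left alone.
- screwdriver: Loose screwdriver lying on the counter in front of the pack. Origin: underside, near its middle. To be left alone.

How it is judged (in metres and radians):
On the way, in this order (a step that is already met when the one before it is completed fails the run):
1. the cover is pushed fully shut (value of joint cover below 0.02 rad), for 0.2 s.
2. the fastener is turned to its stop with the cover shut (value of joint fastener above 1.45 rad and value of joint cover below 0.02 rad), for 0.2 s.
At the end, for the whole second after the job is handed in: The cover is shut (within 0.02 rad), the fastener is turned to its stop (at least 1.45 of 1.57 rad), the bottle, jar, oiler and screwdriver are within 25 mm of where they started, and the hand touches nothing (all of step 2 and distance of each of oil_bottle, jar, cup_oiler, screwdriver from where it was at the start of the episode below 0.025 m).
It fails at once if the cover is lifted further open (value of joint cover above 0.65 rad).
It fails at once if the fastener is turned while the cover is still open (value of joint fastener above 0.6 rad and value of joint cover above 0.06 rad).
It fails at once if a bystander is lifted, carried or pushed away (distance of any of oil_bottle, jar, cup_oiler, screwdriver from where it was at the start of the episode above 0.04 m).
It fails at once if a standing bystander is tipped over (angle between any of oil_bottle, jar, cup_oiler's own z axis and vertical above 0.5 rad).
It also fails if it takes over 43 s, if anything falls off the work surface, if the arm or the gripper's body presses on something with over 40 N, if the wrist force passes 120 N, or if a joint passes its speed limit or range.

ROBOT

A 6-joint arm with a two-finger parallel gripper is mounted at the origin on the work surface. World frame = base frame: x ahead of the robot, y to its left, z up, the work surface at z = 0. Lengths are in mm, angles in rad, forces in N, time in s.
With the tool pointing down it reaches from about 300 to 775 mm from the base axis. Payload 14.6 kg.
Tool frame: the origin (TCP) lies at the very end of the fingers, on their centre line; the grasp point (between the pads) lies 19 mm behind it; z points along the fingers, y is the line along which they close (so a half turn about z gives the same grasp; the last joint's range is limited). The gripper opens to 94 mm and grips with 3 to 60 N. Pads are 16 mm wide; open, the fingers measure 119 mm over their backs; the gripper's body (75 mm by 177 mm) begins 78 mm behind the grasp point.
Start: joints at [1.102, 0.3, 1.521, -0, 1.321, -0.067], TCP at [215.088, 506.188, 174.846] pointing down, gripper open.
Joint ranges: [-3.03, 3.03], [-0.79, 2.21], [0.23, 2.52], [-1.04, 4.18], [0, 3.07], [-2.55, 2.55]. Speed limits (rad/s): [2.22, 2.22, 2.57, 3.14, 3.14, 3.14].

INTERFACE

Orientations are given as [roll, pitch, yaw] about the fixed x, y, z axes, in that order (R = Rz(yaw) Ry(pitch) Rx(roll)).
In Python, from cell import manip, eyes, ticket gives the robot as it stands. The module is installed in compiled form; this text tells all that it offers.
- The arm moves only by the tool arm_command, never from a script. Its argument "plan" is a list of rows, each a list of 5 numbers: the opening, from -1 (shut) to 1 (fully open), then the shift along the tool's x, y, z in m, then the turn about the tool's z in rad. In form: [[jaw, dx, dy, dz, roll], ...]. A call has 1 to 20 rows; each row shifts and turns the commanded pose from where the row before left it, along the tool's axes as they then stand; what a row does not reach is not made up. A row lasts 1/8 s, in which the tool goes at most 62.5 mm and 10.7 degrees, less where a joint would pass 70% of its speed; a pose out of reach is approached as far as the arm can. A call is refused whole if a number of a shift passes 0.0625 or a number of a turn 0.188, either way. A call with a gripper value outside its range is refused whole. The fingers move at their own pace and stop on an object; "newtons" is the grip in N (left out, the last holds). Time passes only in rows, so rows that do not move let the fingers close. It gives the time, the measured TCP pose, the force, the opening and the grip force at its end, in the units of the state.
- manip.read_state(): the state, without advancing time (a new reading comes with each control period).
- eyes.camera(name): name is "scene" or "top"; returns a dict with "img" (384x512x3 uint8, blue, green, red), "z_map" (384x512 float32, mm along the optical axis (not along the pixel's ray), 0 where there is no reading), "fx", "fy", "cx", "cy" (pixels), "eye" and "orientation" of the camera in the world. Camera axes: x right, y down, z forward; pixel columns grow to the right and rows downward; lengths in mm; the calibration is good to about 2 mm. A picture is of the moment at which its call begins.
- ticket.sign_off(): hands the job in; it is judged then, once.
The state is a dict: "clock": time; "joints": joint angles; "qd": joint speeds; "effort": joint torques, N m; "eef_pos": TCP position; "eef_rot": TCP orientation; "wrist_force": force on the tool from outside, world axes, zero at the start; "moment": the same for the moment, N m; "finger_gap": finger opening in mm; "finger_force": force on a finger pad.
Only numpy, scipy, OpenCV 4.12 (cv2) and the standard library are available. Lean on these libraries where they do the work, as an engineer would, in place of code of your own. Each camera call takes 0.05 s, during which the arm holds its last target. There are 200 camera calls.

## Working session

There is one attempt and no reset: what is moved stays moved. The work goes in short steps, Python scripts to look and compute and a tool call to move; the robot and the scene stay as the last step left them, time stands still between calls to the robot, and variables do not carry over. Pictures are saved under pics/ and viewed, at most 10 in all, crops included, and the job is handed in when it is done.

Besides the shell and the picture viewer there is one more tool, called after "Emit:" as name(argument=value, ...), one argument or row to a line, values as JSON. arm_command: Moves the arm, as the interface text tells. Its arguments: {"type":"object","properties":{"plan":{"type":"array"},"newtons":{"type":"number"}},"required":["plan"]}

```bash
mkdir -p pics; cat > h.py <<'E'
import numpy as np, cv2
from cell import manip, eyes, ticket
from scipy.spatial.transform import Rotation as R
def cam(n):
    c=eyes.camera(n); return c
def rot(c):
    o=np.array(c["orientation"],float)
    return o if o.shape==(3,3) else R.from_euler('xyz',o).as_matrix()
def cloud(c):
    z=c["z_map"]; v,u=np.indices(z.shape)
    p=np.stack([(u-c["cx"])/c["fx"]*z,(v-c["cy"])/c["fy"]*z,z],-1)
    return p@rot(c).T+np.array(c["eye"])
E
python3 - <<'E'
from h import *
s=manip.read_state(); print(s)
for n in("scene","top"):
    c=cam(n); cv2.imwrite(f"pics/{n}0.png",c["img"]); np.savez(f"{n}0.npz",**c)
    print(n,c["eye"],c["orientation"],c["fx"],c["cx"])
E
```

```text
{'clock': 0.0, 'joints': array([ 1.10238364e+00,  3.00431472e-01,  1.52156757e+00,  1.24929472e-05,
        1.32069041e+00, -6.65892828e-02]), 'qd': array([-0.00056475,  0.00164877, -0.00027126, -0.00048607,  0.00023505,
       -0.00070118]), 'effort': array([ 1.57338718e-04, -5.31797755e+01, -3.52742493e+01,  7.07806530e-02,
        2.43121921e-02, -7.96749623e-05]), 'eef_pos': array([214.96726168, 505.93765274, 174.31379924]), 'eef_rot': array([-3.14049909e+00, -8.50550545e-05,  2.73976611e+00]), 'wrist_force': array([ 0.78448198, -0.01623042, -0.18639036]), 'moment': array([-0.00607967,  0.02000251, -0.05731429]), 'finger_force': 0.0, 'finger_gap': 93.95651584110065}
scene [  16.68688398 -204.18791041  801.26232305] [-2.41029152  0.00851099 -1.19431387] 372.75836819555633 250.6906266157603
top [416.49652369  25.5438935  971.89472585] [-2.96003967  0.01475083 -1.58454361] 387.8668838025047 255.67400465842655
```

View pics/top0.png

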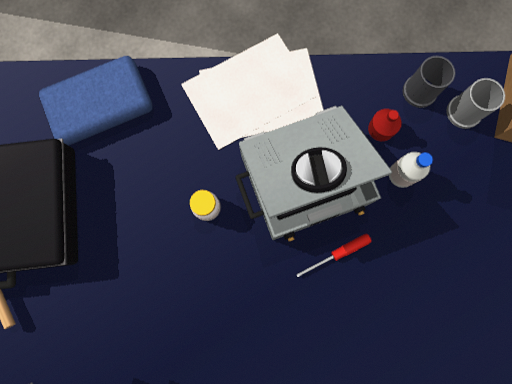

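View pics/scene0.png

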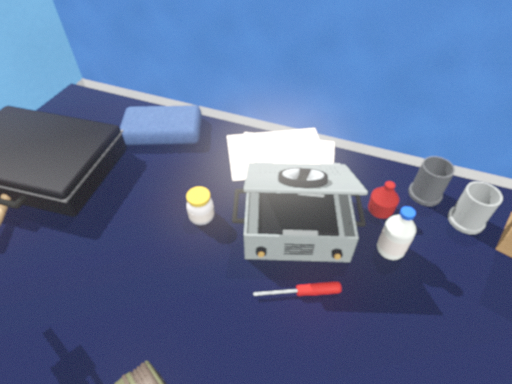

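The top view shows the cover with the dial at about (319,170). The slot is roughly vertical in the image. The jar is at (205,205), the oiler at (384,125), the bottle at (408,170) and the screwdriver around (335,255). The scene view shows the cover standing open over the tub, with its front facing the robot.

```bash
cat > m.py <<'E'
from h import *
c=dict(np.load("top0.npz")); P=cloud(c); im=c["img"].astype(int)
hsv=cv2.cvtColor(c["img"],cv2.COLOR_BGR2HSV)
m=np.zeros(P.shape[:2],bool); m[105:205,235:392]=1
m&=(c["z_map"]>0)&(hsv[...,1]<60)&(hsv[...,2]>90)&(P[...,2]>108)
uv=np.argwhere(m); p=P[m]
k=np.ones(len(p),bool)
for i in range(15):
    q=p[k] if i else p; A=np.c_[q[:,:2],np.ones(len(q))]
    w=np.linalg.lstsq(A,q[:,2],rcond=None)[0]; r=p[:,2]-np.c_[p[:,:2],np.ones(len(p))]@w
    k=abs(r-np.median(r[k]))<max(3,20-2*i)
n=np.array([-w[0],-w[1],1]); n/=np.linalg.norm(n)
th=np.arccos(n[2]); yaw=np.arctan2(n[1],n[0])
print("inl",k.sum(),len(p),"open",th,"yaw",yaw,"rms",r[k].std())
m2=np.zeros(m.shape,np.uint8); q=uv[k]; m2[q[:,0],q[:,1]]=255
m2=cv2.morphologyEx(m2,cv2.MORPH_CLOSE,np.ones((5,5)))
m2=cv2.morphologyEx(m2,cv2.MORPH_OPEN,np.ones((5,5)))
cn=max(cv2.findContours(m2,cv2.RETR_EXTERNAL,cv2.CHAIN_APPROX_NONE)[0],key=cv2.contourArea)
hull=cv2.convexHull(cn)
quad=cv2.approxPolyN(hull,4)[0].astype(float) if hasattr(cv2,'approxPolyN') else None
# rays onto plane
def onplane(u,v,off=0):
    d=rot(c)@np.array([(u-c["cx"])/c["fx"],(v-c["cy"])/c["fy"],1]); e=np.array(c["eye"])
    p0=np.array([0,0,w[2]])+n*off
    return e+d*(n@(p0-e))/(n@d)
cor=np.array([onplane(u,v) for u,v in quad]); print(quad.tolist()); print(cor.round(1))
print("sides",np.linalg.norm(cor-np.roll(cor,-1,0),axis=1).round(1))
h=np.array([np.cos(yaw),np.sin(yaw)]); l=np.array([-h[1],h[0]])
cc=cor.mean(0)
hx=np.array([h[0]*np.cos(th),h[1]*np.cos(th),-np.sin(th)]) # toward hinge in the plane
hinge=cc+hx*115-n*10
print("centre",cc,"hinge mid (z should be 100)",hinge)
org=hinge[:2]-h*115; print("housing origin",org,"yaw",yaw)
# dial: bright pixels well above the plane
d=(P-np.array([0,0,w[2]]))@n
dm=(c["z_map"]>0)&(d>14)&(d<24); dm[:140]=0;dm[200:]=0;dm[:,:280]=0;dm[:,355:]=0
pt=P[dm]; print("dial top d",np.median(d[dm]),"centre",(pt.max(0)+pt.min(0))/2,"exp",hinge+n*28-hx*168)
# slot: points lower, inside dial
C=hinge+n*12-hx*168
ly=np.r_[l,0]
rel=P-C; a=-(rel@hx); b=rel@ly
sm=(np.hypot(a,b)<44)&(d<10)&(c["z_map"]>0); 
cov=np.cov(a[sm],b[sm]); ev,V=np.linalg.eigh(cov); v=V[:,1]; 
print("slot n",sm.sum(),"mean a,b",a[sm].mean(),b[sm].mean(),"std",np.sqrt(ev),"angle of slot (a to front,b to +y)",np.arctan2(v[1],v[0]))
for nm,(u0,u1,v0,v1,f) in {"jar":(185,225,185,225,lambda z:z>70),"oiler":(365,405,105,145,lambda z:z>20),"bottle":(385,435,148,192,lambda z:z>20),"shd":(295,375,230,280,lambda z:(z>8))}.items():
    s=P[v0:v1,u0:u1].reshape(-1,3); s=s[f(s[:,2])]; print(nm,np.percentile(s,[2,98],axis=0).round())
E
python3 m.py
```

```text
inl 7267 8325 open 0.5167144361802228 yaw 0.3372459849633564 rms 1.2077745549419068
[[392.0, 172.0], [269.0, 218.0], [237.0, 141.0], [340.0, 104.0]]
[[ 589.9 -234.5  223.5]
 [ 502.5    9.6  224.5]
 [ 696.9   77.9  107.5]
 [ 783.5 -165.7  106.8]]
sides [259.2 236.9 258.5 236.3]
centre [643.19795191 -78.16816998 165.5696205 ] hinge mid (z should be 100) [732.89010257 -46.71840111 100.0621389 ]
housing origin [624.36810805 -84.77069018] yaw 0.3372459849633564
dial top d 17.450673671436892 centre [606.74493748 -92.08674965 207.18842021] exp [608.10456139 -90.4733607  207.40305478]
slot n 1788 mean a,b 5.827134532638547 -0.2682560444982313 std [19.8510673  20.75434612] angle of slot (a to front,b to +y) -2.533980541128869
jar [[529. 133.  76.]
 [584. 187.  88.]]
oiler [[ 665. -318.   24.]
 [ 786. -201.  177.]]
bottle [[ 589. -353.   26.]
 [ 659. -224.  220.]]
shd [[ 390. -234.   13.]
 [ 481.   26.  972.]]
```

Emit:
arm_command(
  plan=[
    [-1, 0, 0, -0.055, 0.167],
    [-1, 0, 0, -0.055, 0.167],
    [-1, 0, 0, 0, 0.167],
    [-1, 0, 0, 0, 0.167],
    [-1, 0, 0, 0, 0.167],
    [-1, 0, 0, 0, 0.167],
    [-1, 0, 0, 0, 0.167],
    [-1, -0.043, 0.0306, 0, 0],
    [-1, -0.043, 0.0306, 0, 0],
    [-1, -0.043, 0.0306, 0, 0],
    [-1, -0.043, 0.0306, 0, 0],
    [-1, -0.043, 0.0306, 0, 0],
    [-1, -0.043, 0.0306, 0, 0],
    [-1, -0.043, 0.0306, 0, 0],
    [-1, -0.043, 0.0306, 0, 0],
    [-1, -0.043, 0.0306, 0, 0],
    [-1, -0.043, 0.0306, 0, 0],
    [-1, -0.043, 0.0306, 0, 0],
    [-1, -0.043, 0.0306, 0, 0],
  ],
  newtons=20,
)

```text
clock: 2.48
eef_pos: [583.0, -11.4, 284.6]
eef_rot: [-3.141, -0.0, 1.571]
wrist_force: [0.6, 0.6, 1.0]
finger_gap: 0.6
finger_force: 0.0
```

Emit:
arm_command(
  plan=[
    [-1, 0, 0, 0.045, 0],
    [-1, 0, 0, 0.045, 0],
    [-1, 0, 0, 0.01, 0],
    [-1, 0, 0, 0.01, 0],
    [-1, 0, 0, 0.01, 0],
    [-1, 0, 0, 0.01, 0],
    [-1, 0, 0, 0.01, 0],
    [-1, 0, 0, 0.01, 0],
  ],
)

```text
clock: 3.48
eef_pos: [582.4, -9.8, 134.7]
eef_rot: [3.141, 0.0, 1.571]
wrist_force: [0.4, 0.4, 4.5]
finger_gap: 0.2
finger_force: 1.9
```

Emit:
arm_command(
  plan=[
    [-1, 0, 0, 0.008, 0],
    [-1, 0, 0, 0.008, 0],
    [-1, 0, 0, 0.006, 0],
    [-1, 0, 0, 0.002, 0],
    [-1, 0, 0, 0, 0],
  ],
)

```text
clock: 4.1
eef_pos: [582.3, -9.8, 110.6]
eef_rot: [-3.141, -0.0, 1.571]
wrist_force: [-0.1, 0.0, 0.6]
finger_gap: 0.4
finger_force: 0.0
```

Emit:
arm_command(
  plan=[
    [-1, 0, 0, 0.001, 0],
    [-1, 0, 0, 0.001, 0],
    [-1, 0, 0, 0, 0],
    [-1, 0, 0, 0, 0],
  ],
)

```text
clock: 4.6
eef_pos: [582.3, -9.8, 108.9]
eef_rot: [3.142, 0.0, 1.571]
wrist_force: [-1.2, 0.3, 2.8]
finger_gap: 0.7
finger_force: 1.0
```

Emit:
arm_command(
  plan=[
    [-1, 0, 0, 0.001, 0],
    [-1, 0, 0, 0.001, 0],
    [-1, 0, 0, 0, 0],
    [-1, 0, 0, 0, 0],
  ],
)

```text
clock: 5.1
eef_pos: [582.3, -9.8, 106.8]
eef_rot: [-3.141, 0.0, 1.571]
wrist_force: [-0.0, 0.2, 2.4]
finger_gap: 0.5
finger_force: 0.6
```

```bash
python3 - <<'E'
from h import *
for n in("scene","top"):
    c=cam(n); np.savez(f"{n}1.npz",**c)
    im=c["img"][80:300,180:440]; cv2.imwrite(f"pics/{n}1.png",cv2.resize(im,None,fx=2.5,fy=2.5))
E
```

```text
(no output)
```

View pics/scene1.png

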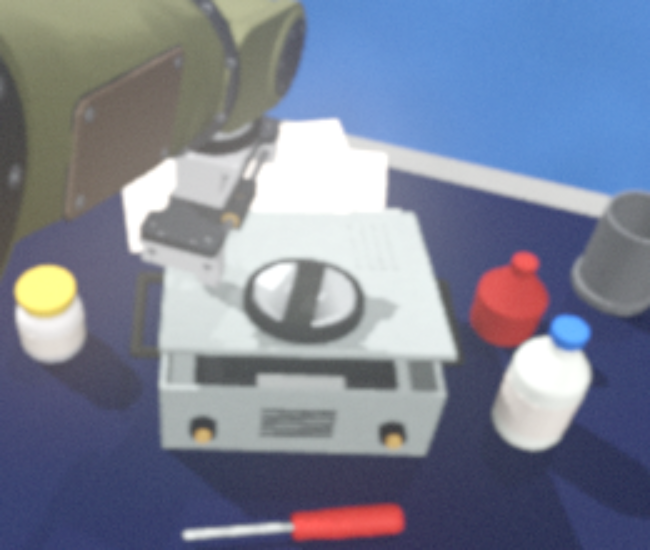

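The scene view shows the fingers on the +y side of the cover. The front edge is still raised, with a dark gap above the tub front at about row 370. I'll measure the angle next.

```bash
cat > ang.py <<'E'
from h import *
import sys
O=np.array([624.4,-84.8]); yaw=.337
def run(k,zlo=90):
    c=dict(np.load(f"{k}.npz")); P=cloud(c); h=np.array([np.cos(yaw),np.sin(yaw)]); l=np.array([-h[1],h[0]])
    X=(P[...,:2]-O)@h; Y=(P[...,:2]-O)@l; Z=P[...,2]
    m=(abs(X)<105)&(abs(Y)<120)&(np.hypot(X+45,Y)>68)&(c["z_map"]>0)&(Z>zlo)&(Z<200)&((Y<30)|(Y<-200))
    p=np.c_[X[m],Y[m],np.ones(m.sum())]; z=Z[m]; k_=np.ones(len(z),bool)
    for i in range(12):
        w=np.linalg.lstsq(p[k_],z[k_],rcond=None)[0]; r=z-p@w; k_=abs(r)<max(3,15-2*i)
    print(k,k_.sum(),len(z),"slopes x,y",w[:2].round(4),"z at centre",w[2].round(1),"z at press",(p[0]*0+w[2]-15*w[0]+85*w[1])[0].round(1),"hinge",(w[2]+115*w[0]).round(1))
    return c,P,X,Y,Z,w
if __name__=="__main__":
    for k in sys.argv[1:]: run(k)
E
python3 ang.py top0 top1 scene1
```

```text
top0 2558 2701 slopes x,y [-0.5678 -0.0017] z at centre 176.8 z at press 185.1 hinge 111.5
top1 2438 2526 slopes x,y [-0.1984  0.0037] z at centre 133.6 z at press 136.9 hinge 110.8
scene1 1986 1998 slopes x,y [-0.1999 -0.0003] z at centre 132.4 z at press 135.4 hinge 109.4
```

View pics/top1.png

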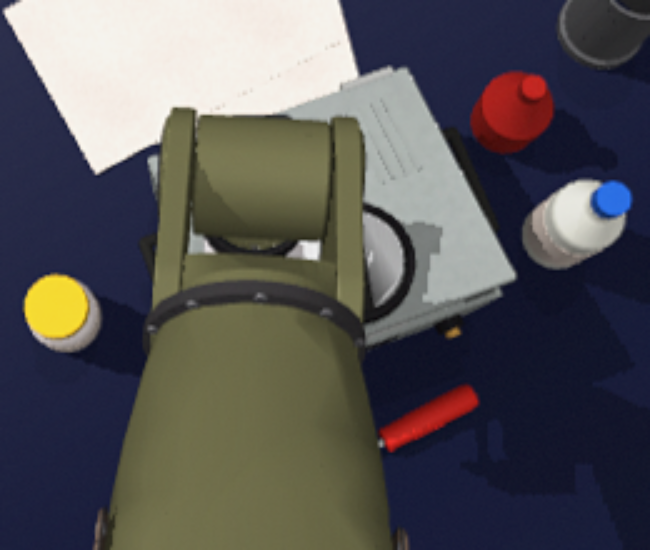

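The top view is mostly blocked by the arm. The depth fit says the cover is still open by about 0.2 rad, while the TCP reads below the cover surface. I'll project the TCP into the scene image to check.

```bash
python3 - <<'E'
from h import *
s=manip.read_state(); print(s["eef_pos"],s["eef_rot"],s["joints"],s["wrist_force"],s["moment"],s["finger_gap"],s["clock"])
c=dict(np.load("scene1.npz")); r=rot(c)
def pr(p):
    q=r.T@(np.array(p)-c["eye"]); return (c["fx"]*q[0]/q[2]+c["cx"],c["fy"]*q[1]/q[2]+c["cy"],q[2])
im=c["img"][130:250,210:350].copy(); im=cv2.resize(im,None,fx=5,fy=5,interpolation=cv2.INTER_NEAREST)
for z,col in((107,(0,0,255)),(137,(0,255,0)),(204,(255,0,255))):
    u,v,d=pr([582.3,-9.8,z]); print(z,u,v,d,c["z_map"][int(v),int(u)]); cv2.circle(im,(int((u-210)*5),int((v-130)*5)),5,col,-1)
cv2.imwrite("pics/s1z.png",im)
E
```

```text
[582.28309515  -9.81684924 106.76987162] [-3.14154615e+00 -4.99571409e-06  1.57073849e+00] [-7.97468415e-02  4.32926117e-01  1.50366069e+00  1.36868521e-06
  1.20505260e+00 -7.96894954e-02] [-1.18358770e-03 -3.75835558e-01  1.18406956e+00] [-0.04800141  0.10096844 -0.01450908] 0.7641672510393007 5.2
107 264.1597456245379 200.16114874158458 915.5641193757722 870.62396
137 264.389884619581 191.9917192720578 893.2357456179006 760.2118
204 264.9478597836296 172.18482497503052 843.369044225321 740.26404
```

View pics/s1z.png

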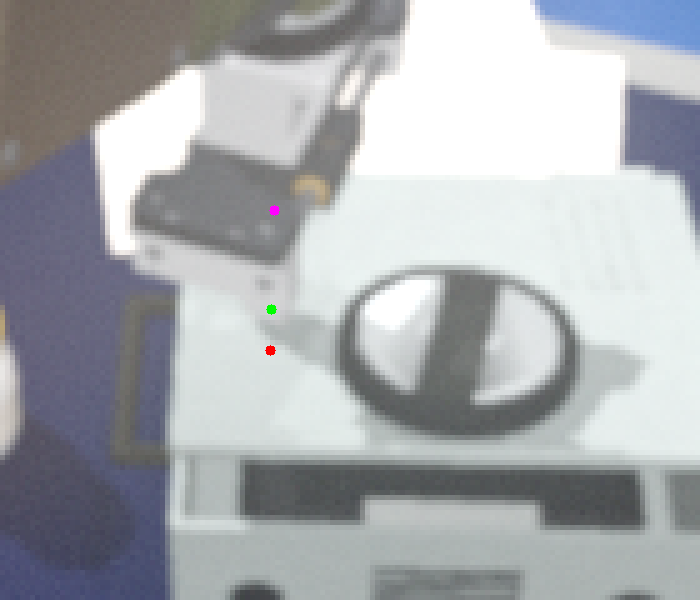

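The green dot (fingertip at cover height) lies on the cover where the finger should emerge. The body bottom hides the fingers. I'll check the gripper body's real height from the depth map.

```bash
python3 - <<'E'
from h import *
c=dict(np.load("scene1.npz")); P=cloud(c)
for (x,y) in [(150,250),(200,275),(265,285),(285,270),(250,300),(275,305),(285,300),(270,312),(270,330),(270,350),(300,400),(265,235),(150,210)]:
    u,v=210+x//5,130+y//5; print((x,y),P[v,u].round())
E
```

```text
(150, 250) [501.  16. 247.]
(200, 275) [499.  -7. 243.]
(265, 285) [501. -34. 246.]
(285, 270) [503. -42. 256.]
(250, 300) [502. -28. 234.]
(275, 305) [500. -39. 237.]
(285, 300) [503. -42. 238.]
(270, 312) [568. -14. 153.]
(270, 330) [568. -14. 139.]
(270, 350) [555. -19. 141.]
(300, 400) [526. -44. 148.]
(265, 235) [499. -35. 277.]
(150, 210) [496.  13. 277.]
```

```bash
python3 - <<'E'
from h import *
c=cam("scene"); np.savez("scene2.npz",**c); P=cloud(c)
for (u,v) in [(250,185),(265,187),(264,192)]: print(P[v,u].round())
s=manip.read_state(); print(s["eef_pos"],s["wrist_force"],s["clock"])
E
python3 ang.py scene2
```

```text
[501.  -6. 242.]
[498. -40. 251.]
[571. -13. 150.]
[582.28452283  -9.79103809 106.77920392] [-1.22294363  0.03616798  0.93103084] 5.25
scene2 1988 1997 slopes x,y [-0.1996 -0.0011] z at centre 132.3 z at press 135.2 hinge 109.4
```

Emit:
arm_command(
  plan=[
    [-1, 0, 0, 0, 0],
    [-1, 0, 0, 0, 0],
    [-1, 0, 0, 0, 0],
    [-1, 0, 0, 0, 0],
    [-1, 0, 0, 0, 0],
    [-1, 0, 0, 0, 0],
    [-1, 0, 0, 0, 0],
    [-1, 0, 0, 0, 0],
  ],
)

```text
clock: 6.25
eef_pos: [582.3, -9.8, 106.8]
eef_rot: [-3.142, 0.0, 1.571]
wrist_force: [-0.8, -0.5, -0.3]
finger_gap: 0.3
finger_force: 0.2
```

```bash
python3 - <<'E'
from h import *
c=cam("scene"); np.savez("scene3.npz",**c); P=cloud(c)
for (u,v) in [(250,185),(265,187),(264,192)]: print(P[v,u].round())
s=manip.read_state(); print(s["eef_pos"],s["wrist_force"],s["clock"])
E
python3 ang.py scene3
```

```text
[500.  -6. 242.]
[501. -39. 248.]
[568. -14. 153.]
[582.2985748   -9.81139594 106.83680718] [ 0.17977781 -0.15396627  0.47334347] 6.3
scene3 1990 1997 slopes x,y [-0.2006 -0.0014] z at centre 132.3 z at press 135.2 hinge 109.3
```

Emit:
arm_command(
  plan=[
    [-1, 0, 0, -0.02, 0],
    [-1, 0, 0, -0.02, 0],
    [-1, 0, 0, 0, 0],
    [-1, 0, 0, 0, 0],
  ],
)

```text
clock: 6.8
eef_pos: [581.9, -9.8, 145.9]
eef_rot: [-3.141, -0.0, 1.571]
wrist_force: [-0.2, 0.6, -0.1]
finger_gap: 0.7
finger_force: 0.0
```

```bash
cat > bod.py <<'E'
from h import *
import sys
k=sys.argv[1]
for n in("scene","top"):
    c=cam(n); np.savez(f"{n}{k}.npz",**c)
    if n=="scene":
        P=cloud(c); b=P[130:240,205:280].reshape(-1,3); b=b[(b[:,0]<520)&(b[:,0]>480)&(abs(b[:,1])<50)&(b[:,2]<330)&(b[:,2]>160)]
        print("body front",len(b),b.min(0).round() if len(b) else "",b.max(0).round() if len(b) else "")
s=manip.read_state(); print(s["eef_pos"],s["wrist_force"],s["clock"],s["joints"])
E
python3 bod.py 4; python3 ang.py scene4 top4
```

```text
body front 770 [491. -43. 273.] [520.  26. 319.]
[581.87113133  -9.77926464 145.8093799 ] [ 0.17679149 -0.92732566  0.18539063] 6.9 [-7.97347032e-02  3.95703185e-01  1.46130915e+00 -6.97913596e-06
  1.28609992e+00 -7.97159114e-02]
scene4 1990 2000 slopes x,y [-0.1995 -0.0009] z at centre 132.3 z at press 135.2 hinge 109.4
top4 2102 2187 slopes x,y [-0.1981  0.0031] z at centre 133.6 z at press 136.8 hinge 110.8
```

The camera is live: the body moved up 39 mm, as commanded. The cover sits correctly at its known hinge height. So the reported TCP z reads about 29 mm below the true height. I'll keep pushing by that offset and watch the force.

Emit:
arm_command(
  plan=[
    [-1, 0, 0, 0.02, 0],
    [-1, 0, 0, 0.018, 0],
    [-1, 0, 0, 0.006, 0],
    [-1, 0, 0, 0.006, 0],
    [-1, 0, 0, 0.006, 0],
    [-1, 0, 0, 0.003, 0],
    [-1, 0, 0, 0.001, 0],
    [-1, 0, 0, 0, 0],
  ],
)

```text
clock: 7.9
eef_pos: [582.4, -9.8, 86.9]
eef_rot: [3.141, -0.0, 1.571]
wrist_force: [-0.5, 0.9, -0.2]
finger_gap: 0.5
finger_force: 0.1
```

Emit:
arm_command(
  plan=[
    [-1, 0, 0, 0.002, 0],
    [-1, 0, 0, 0.002, 0],
    [-1, 0, 0, 0.001, 0],
    [-1, 0, 0, 0.001, 0],
  ],
)

```text
clock: 8.4
eef_pos: [582.3, -9.8, 80.8]
eef_rot: [-3.142, -0.0, 1.571]
wrist_force: [-0.9, 0.2, 2.9]
finger_gap: 0.7
finger_force: 1.2
```

```bash
python3 bod.py 5; python3 ang.py scene5 top5
```

```text
body front 662 [491. -43. 207.] [520.  25. 253.]
[582.28001947  -9.80422894  80.68158678] [-0.6718016   0.3243454   0.77478192] 8.5 [-7.97397512e-02  4.61523602e-01  1.52744520e+00  3.12374551e-05
  1.15269654e+00 -7.97327965e-02]
scene5 2395 2431 slopes x,y [-0.0078 -0.0009] z at centre 110.2 z at press 110.2 hinge 109.3
top5 2583 2717 slopes x,y [-0.0057 -0.0017] z at centre 110.9 z at press 110.8 hinge 110.2
```

Emit:
arm_command(
  plan=[
    [-1, 0, 0, 0.001, 0],
    [-1, 0, 0, 0.001, 0],
    [-1, 0, 0, 0, 0],
    [-1, 0, 0, 0, 0],
  ],
)

```text
clock: 9.0
eef_pos: [582.3, -9.8, 79.6]
eef_rot: [3.141, 0.0, 1.571]
wrist_force: [-5.5, 0.5, 10.3]
finger_gap: 0.7
finger_force: 4.9
```

Force rises firmly, so the cover is shut. The z offset is +30.3 mm here. Next I'll lift and measure the slot and the fingertip's true lateral position.

Emit:
arm_command(
  plan=[
    [-1, 0, 0, -0.03, 0],
    [-1, 0, 0, -0.04, 0],
    [-1, 0, 0, -0.04, 0],
    [-1, 0, 0, 0, 0],
    [-1, 0, 0, 0, 0],
  ],
)

```text
clock: 9.62
eef_pos: [581.9, -9.8, 187.7]
eef_rot: [-3.14, -0.0, 1.571]
wrist_force: [-0.5, 0.1, -0.4]
finger_gap: 0.5
finger_force: 0.0
```

```bash
python3 bod.py 6; python3 ang.py scene6 top6; python3 - <<'E'
from h import *
yaw=.337; h=np.array([np.cos(yaw),np.sin(yaw)]); O=np.array([624.4,-84.8])
for n in("scene6","top6"):
    c=dict(np.load(n+".npz")); P=cloud(c); g=c["img"].max(2); Z=P[...,2]
    C=O-h*53
    v,u=np.indices(Z.shape)
    # cast all pixels onto z=128 plane
    d=np.stack([(u-c["cx"])/c["fx"],(v-c["cy"])/c["fy"],np.ones(u.shape)],-1)@rot(c).T
    def pl(z): return (np.array(c["eye"])+d*((z-c["eye"][2])/d[...,2])[...,None])[...,:2]
    A=pl(128); near=np.hypot(*(A-C).transpose(2,0,1))<75
    hi=near&(Z>122)&(Z<133); q=A[hi]; print(n,"dial+collar bbox centre",(q.max(0)+q.min(0))/2,"size",np.ptp(q,axis=0),"exp",C)
    br=near&hi&(g>130); q=A[br]; print(" bright halves centre",(q.max(0)+q.min(0))/2,np.ptp(q,axis=0), br.sum())
    F=pl(112); sl=(np.hypot(*(F-C).transpose(2,0,1))<40)&(Z<117)&(Z>105); q=F[sl]
    if len(q)>20:
        ev,V=np.linalg.eigh(np.cov(q.T)); w=V[:,1]; a=np.arctan(w[1]/w[0]); print(" slot mean",q.mean(0),np.sqrt(ev),"dir",a,"fastener",yaw-a,len(q))
    # fingers
    s=manip.read_state()["eef_pos"]
    f=(abs(P[...,0]-s[0])<30)&(abs(P[...,1]-s[1])<30)&(Z>205)&(Z<290); q=P[f]
    if len(q): print(" finger pts",len(q),np.percentile(q,[3,50,97],axis=0).round(1).tolist())
c=dict(np.load("scene6.npz")); cv2.imwrite("pics/s6.png",cv2.resize(c["img"][110:250,190:370],None,fx=4,fy=4))
E
```

```text
body front 185 [499. -43. 315.] [505.  24. 330.]
[581.78476709  -9.76057789 187.36451364] [-0.21467938  0.30579025  0.25793836] 9.725 [-7.97187327e-02  3.63805045e-01  1.40710265e+00  1.54524371e-06
  1.37290830e+00 -7.97473617e-02]
scene6 2422 2459 slopes x,y [ 0.0004 -0.0017] z at centre 109.2 z at press 109.0 hinge 109.2
top6 1717 1793 slopes x,y [0.0015 0.0028] z at centre 110.4 z at press 110.6 hinge 110.6
scene6 dial+collar bbox centre [ 570.20169279 -102.59782566] size [112.22111877 110.69859295] exp [ 574.38120321 -102.32483858]
 bright halves centre [575.28626184 -99.28911162] [102.05198068 104.08116488] 743
 slot mean [ 573.58433411 -101.3790547 ] [ 8.36920559 21.94822019] dir 0.10122108481925567 fastener 0.23577891518074434 307
 finger pts 98 [[566.8, -18.5, 224.1], [569.5, -15.3, 238.6], [590.2, -0.4, 265.1]]
top6 dial+collar bbox centre [ 577.82583188 -115.82354272] size [97.63403447 83.20067783] exp [ 574.38120321 -102.32483858]
 bright halves centre [ 579.85261743 -111.35630215] [70.73567516 74.2661967 ] 115
```

View pics/s6.png

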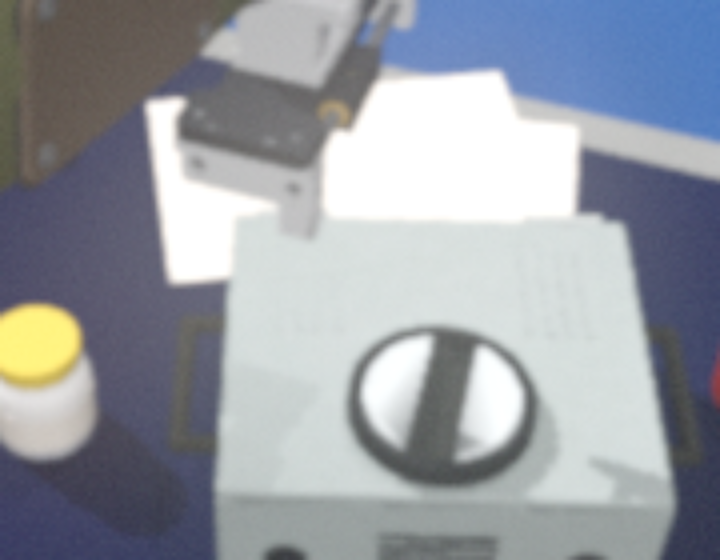

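The view shows the cover shut and the slot near housing x, about 0.25 rad clockwise, with the dial centred at about crop pixel (443,400). The finger's lateral position matches the reported value. I'll straddle both part-open fingers along the slot.

Emit:
arm_command(
  plan=[
    [-0.15, -0.031, -0.003, 0, 0],
    [-0.15, -0.031, -0.003, 0, 0],
    [-0.15, -0.03, -0.002, 0, 0],
    [-0.15, 0, 0, 0.03, -0.06],
    [-0.15, 0, 0, 0.03, 0],
    [-0.15, 0, 0, 0.015, 0],
    [-0.15, 0, 0, 0, 0],
    [-0.15, 0, 0, 0, 0],
  ],
)

```text
clock: 10.72
eef_pos: [574.8, -101.8, 114.9]
eef_rot: [3.14, 0.0, 1.631]
wrist_force: [-0.5, 0.6, 0.6]
finger_gap: 39.6
finger_force: 0.0
```

```bash
python3 - <<'E'
from h import *
c=cam("scene"); np.savez("scene7.npz",**c); s=manip.read_state(); print(s["eef_pos"],s["eef_rot"],s["finger_gap"],s["wrist_force"])
cv2.imwrite("pics/s7.png",cv2.resize(c["img"][130:250,230:370],None,fx=5,fy=5))
P=cloud(c); Z=P[...,2]; f=(np.hypot(P[...,0]-573,P[...,1]+102)<48)&(Z>134)&(Z<190); q=P[f]
for lo,hi in((540,573),(573,620)):
    w=q[(q[:,0]>lo)&(q[:,0]<hi)]; print(len(w), np.percentile(w,[3,50,97],axis=0).round(1).tolist() if len(w) else "")
E
```

```text
[ 574.83744879 -101.87608513  114.99118909] [3.13997963e+00 5.17638883e-04 1.63088590e+00] 39.89415224109398 [-0.03678165 -0.4825534   0.33964701]
86 [[540.2, -111.6, 153.7], [541.7, -103.7, 171.0], [547.7, -94.0, 186.0]]
0
```

View pics/s7.png

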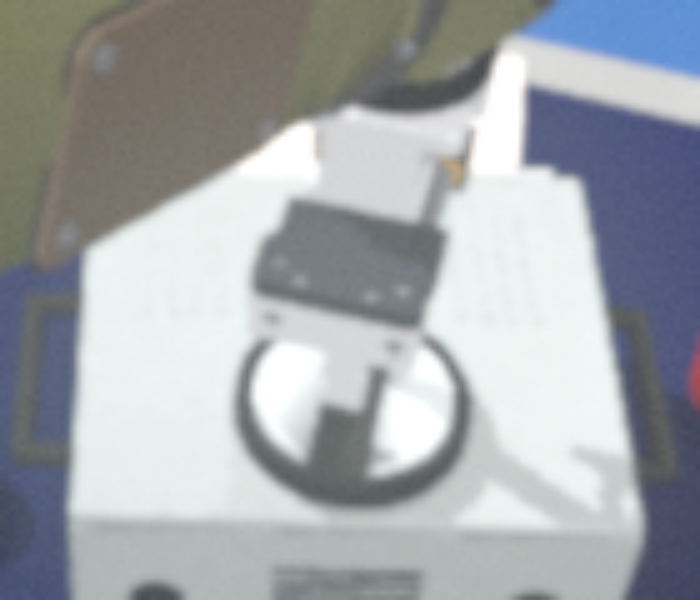

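The front finger hangs above the slot's near end at about crop pixel (345,405), and both sides are within clearance. I'll lower it into the slot.

Emit:
arm_command(
  plan=[
    [-0.15, 0, 0, 0.006, 0],
    [-0.15, 0, 0, 0.006, 0],
    [-0.15, 0, 0, 0.004, 0],
    [-0.15, 0, 0, 0.003, 0],
    [-0.15, 0, 0, 0.003, 0],
    [-0.15, 0, 0, 0.003, 0],
    [-0.15, 0, 0, 0.003, 0],
    [-0.15, 0, 0, 0, 0],
  ],
)

```text
clock: 11.78
eef_pos: [574.2, -101.8, 85.6]
eef_rot: [-3.141, -0.0, 1.631]
wrist_force: [-0.1, -0.3, 0.2]
finger_gap: 40.2
finger_force: 0.0
```

Emit:
arm_command(
  plan=[
    [-0.15, 0, 0, 0, 0.12],
    [-0.15, 0, 0, 0, 0.12],
    [-0.15, 0, 0, 0, 0.12],
    [-0.15, 0, 0, 0, 0.12],
    [-0.15, 0, 0, 0, 0.12],
    [-0.15, 0, 0, 0, 0.12],
    [-0.15, 0, 0, 0, 0.12],
    [-0.15, 0, 0, 0, 0.12],
    [-0.15, 0, 0, 0, 0.12],
    [-0.15, 0, 0, 0, 0.12],
    [-0.15, 0, 0, 0, 0],
  ],
)

```text
clock: 13.15
eef_pos: [574.3, -102.0, 85.9]
eef_rot: [3.141, 0.0, 0.431]
wrist_force: [-1.0, -0.9, -0.7]
finger_gap: 40.0
finger_force: 0.3
```

```bash
python3 -c "
from h import *
s=manip.read_state(); print(s)"
```

```text
{'clock': 13.15, 'joints': array([-2.38404135e-01,  4.57329257e-01,  1.52031368e+00, -1.80574432e-04,
        1.16385528e+00,  9.01027268e-01]), 'qd': array([ 2.23830955e-03, -5.18392350e-07, -8.78173073e-04,  3.77875672e-03,
        9.87576768e-04, -6.84180749e-02]), 'effort': array([ 3.83729646e-01, -5.97394145e+01, -3.30210471e+01,  2.08423734e-01,
       -5.75171539e-02,  1.34735964e+00]), 'eef_pos': array([ 574.28933056, -101.95328063,   85.92801404]), 'eef_rot': array([3.14140402e+00, 2.89183538e-05, 4.31436385e-01]), 'wrist_force': array([-0.96285059, -0.9114364 , -0.6693965 ]), 'moment': array([-0.11273455,  0.10683325,  0.06970554]), 'finger_force': 0.2800478042854593, 'finger_gap': 39.98227011365589}
```

Emit:
arm_command(
  plan=[
    [-0.15, 0, 0, 0, 0.1],
    [-0.15, 0, 0, 0, 0.1],
    [-0.15, 0, 0, 0, 0.06],
    [-0.15, 0, 0, 0, 0.04],
    [-0.15, 0, 0, 0, 0.0],
    [-0.15, 0, 0, 0, 0],
  ],
)

```text
clock: 13.9
eef_pos: [574.4, -101.9, 85.9]
eef_rot: [3.141, -0.0, 0.133]
wrist_force: [2.3, -1.6, -0.6]
finger_gap: 40.4
finger_force: 11.6
```

```bash
cat > q.py <<'E'
from h import *
s=manip.read_state(); print(s["eef_rot"],s["wrist_force"],s["moment"],s["effort"][5],s["joints"][5])
E
python3 q.py
```

```text
[ 3.14128260e+00 -2.48746392e-04  1.33468010e-01] [ 2.31152471 -1.59666579 -0.64457627] [-0.28941376 -0.06105929  0.86068756] 0.8450240828096867 1.1992006761019247
```

The yaw moment of 0.86 N m is far above the 0.15 needed to turn, and the angle matches the stop plus slack. I'll back off to the centre of the slack and lift out.

Emit:
arm_command(
  plan=[
    [-0.15, 0, 0, 0, 0.02],
    [-0.15, 0, 0, 0, 0],
    [-0.15, 0, 0, 0, 0],
    [-0.15, 0, 0, 0, -0.11],
    [-0.15, 0, 0, 0, -0.11],
    [-0.15, 0, 0, -0.01, 0],
    [-0.15, 0, 0, -0.02, 0],
    [-0.15, 0, 0, -0.04, 0],
    [-0.15, 0, 0, -0.05, 0],
    [-0.15, 0, 0, -0.05, 0],
    [-0.15, 0, 0, 0, 0],
  ],
)

```text
clock: 15.28
eef_pos: [575.4, -101.9, 260.6]
eef_rot: [3.138, -0.006, 0.327]
wrist_force: [-0.4, 0.3, -1.1]
finger_gap: 39.7
finger_force: 0.0
```

```bash
python3 q.py; python3 bod.py 8; python3 ang.py scene8 top8; python3 - <<'E'
from h import *
yaw=.337
c=dict(np.load("scene8.npz")); P=cloud(c); Z=P[...,2]; C=np.array([573.5,-102])
v,u=np.indices(Z.shape); d=np.stack([(u-c["cx"])/c["fx"],(v-c["cy"])/c["fy"],np.ones(u.shape)],-1)@rot(c).T
F=(np.array(c["eye"])+d*((112-c["eye"][2])/d[...,2])[...,None])[...,:2]
sl=(np.hypot(*(F-C).transpose(2,0,1))<40)&(Z<118)&(Z>105); q=F[sl]
ev,V=np.linalg.eigh(np.cov(q.T)); w=V[:,1]; print("fastener",(yaw-np.arctan2(w[1],w[0]))%np.pi,np.sqrt(ev),len(q))
cv2.imwrite("pics/s8.png",cv2.resize(c["img"][110:310,180:440],None,fx=3,fy=3))
E
```

```text
[ 3.13811018 -0.0063706   0.32732856] [-0.35516852  0.34151283 -1.11186617] [0.00877541 0.17467946 0.01411466] -0.09287789231166244 1.0051828287516467
body front 0  
[ 574.1159025  -101.72883663  256.00740151] [ 0.49951258 -0.4308394  -0.41570406] 15.375 [-2.38350220e-01  3.29476125e-01  1.29610088e+00  3.18551659e-04
  1.51579980e+00  1.00412042e+00]
scene8 2411 2450 slopes x,y [-0.0005 -0.0009] z at centre 109.2 z at press 109.2 hinge 109.2
top8 676 712 slopes x,y [-0.0023  0.006 ] z at centre 110.4 z at press 110.9 hinge 110.1
fastener 1.5631558948388624 [ 6.38845589 22.53831526] 231
```

View pics/s8.png

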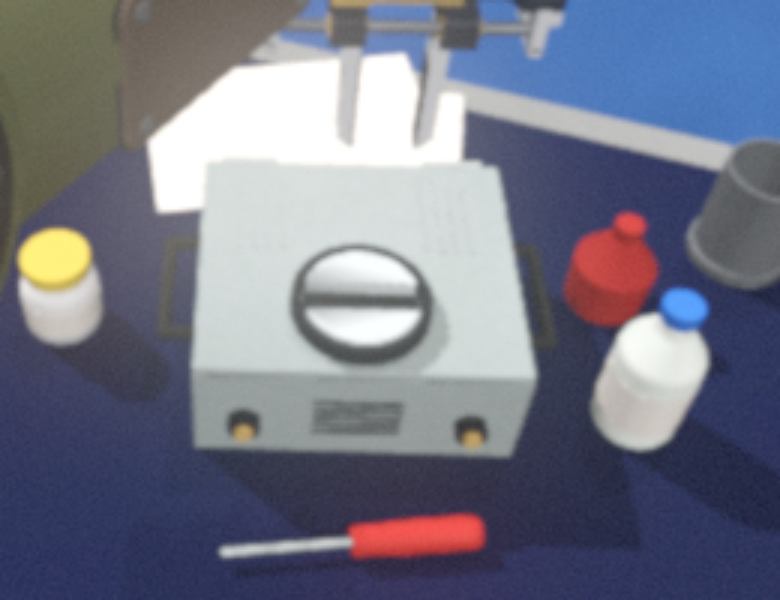

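The view shows the cover shut and the slot at about (362,300) parallel to the hinge, measured at 1.56 rad. The bystanders have not moved, and the hand is clear above.

```bash
python3 -c "
from cell import ticket
print(ticket.sign_off())"
```

```text
the job is handed in; nothing more can be done
None
```

The job is handed in: the cover is shut and the fastener is turned to its stop (measured about 1.56 of 1.57 rad), with the bystanders looking undisturbed, the hand clear, and about 15.4 s of the 43 s used; the sign-off gave no verdict, and the arm's reported height read about 30 mm low, which I corrected from the cameras.

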